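# Hang the tape roll on the empty pin of the tape carousel

### The job

Turn the tape carousel until its empty pin points straight out over the small tongue on its foot; then take the tape roll that stands on edge in the wooden cradle and hang it on that pin, leaving the pin over the tongue and the roll hanging freely and still. Do not knock over the paint pot, the thinner bottle or the rinsing glass.

Things in the scene. Friction and masses are not known exactly. Their poses are not given: they have to be found in the camera images.
- carousel: Fixed foot of the tape carousel: dark steel disc 150 mm across, 16 mm high, with a post; origin on the turning axis at table level. Its -x axis points along a flat tongue (22 mm wide, 6 mm high) reaching 136 mm from the axis. The head's sleeve on the post is 34 mm thick, top 152 mm above the table.
- rotor (a joint): Angle of the carousel's head (rad), grows anticlockwise from above; 0 or any whole turn: empty pin exactly over the tongue. Turns freely either way, stays where left (friction about 0.1 N m). Four pins at right angles: one empty, three with rolls fixed to the head (24 or 48 mm wide, 92 to 98 mm across, 50 to 156 mm above the table).
- index_mark (a point): Small round stud on the tongue of the foot, 120 mm from the turning axis, 9 mm above the table.
- pin_mid (a point): Point on the centre line of the empty pin, 75 mm from the turning axis, 136 mm above the table. The point's x axis points level inward to the turning axis, its z axis up. The pin is 8 mm thick and rises outward at 10 degrees; its bare length runs from 17 to 118 mm from the axis.
- pin_tip (a point): Centre of the 11 mm ball at the outer end of the empty pin, 118 mm from the turning axis, 144 mm above the table.
- crank_knob (a point): Grip point on the upright black knob of the crank on top of the head: a round bar 16 mm thick that spins freely on its own spindle, from 166 to 202 mm above the table (this point at 186), 42 mm from the turning axis, on the side opposite the empty pin. The crank arm below it reaches up to 160 mm. Led round in a circle it turns the head; the gripper need not turn.
- cradle: Fixed wooden cradle, 50 x 92 mm plate with two dowels along its x axis, 20 mm high; origin under its centre. The roll stands on edge on the dowels, the roll's axis along the cradle's x.
- roll: Tape roll to hang: ring 72 mm across, 19 mm wide, hole 33 mm (count on 24), 60 g; origin at the centre of a side face, z along its axis. Stands on edge at first, centre 47 mm and top 83 mm above the table; grip it across its width at the top, where the wall is 19 mm deep. Hung, its centre is 8 to 11 mm below the pin's centre line, its top 25 to 28 mm above.
- roll_center (a point): Centre of the tape roll: on its axis, midway in its width.
- paint_pot: Loose small paint bottle with a black cap, 39 mm across, 74 mm high, standing between cradle and carousel; origin under its centre. Not to be knocked over.
- thinner: Loose white bottle with a black cap, 49 mm across, 110 mm high; origin under its centre. Not to be knocked over.
- glass: Loose rinsing glass, 87 mm across, 100 mm high; origin under its centre. Not to be knocked over.
There are look-alikes about, which are no part of the job. There is more than one size of the roll; the job needs the larger. Of the things that look like the cradle, the larger one is meant.

How it is judged (in metres and radians):
On the way:
1. the empty pin points over the tongue while the roll still stands in its cradle (horizontal distance between pin_tip and index_mark below 0.03 m and distance between roll_center and cradle below 0.065 m), for 0.2 s.
At the end, for the whole second after the job is handed in: The empty pin is over the tongue (tip within 30 mm of the stud, seen from above), and the tape roll hangs on it: the pin is through its hole, its centre within 12 mm sideways and at most 25 mm below the pin's middle, between hub and tip; roll and head are at rest (horizontal distance between pin_tip and index_mark below 0.03 m and x of roll_center in the frame of pin_mid between -0.037 and 0.055 m and y of roll_center in the frame of pin_mid between -0.012 and 0.012 m and z of roll_center in the frame of pin_mid between -0.025 and 0.005 m and contact force between roll and rotor above 0.1 N and linear speed of roll below 0.03 m/s and velocity of joint rotor between -0.05 and 0.05 rad/s); the robot touches nothing.
It fails at once if the paint pot, the thinner bottle or the rinsing glass is knocked over (tilted more than 0.6 rad) (angle between any of paint_pot, thinner, glass's own z axis and vertical above 0.6 rad).
It also fails if it takes over 67 s, if anything falls off the work surface, if the arm or the gripper's body presses on something with over 40 N, if the wrist force passes 120 N, or if a joint passes its speed limit or range.

### The arm

A 6-joint arm with a two-finger parallel gripper is mounted at the origin on a cart in front of the work surface, level with it; the furniture and walls round the work are solid. World frame = base frame: x ahead of the robot, y to its left, z up, the work surface at z = 0. Lengths are in m, angles in degrees, forces in N, time in s.
With the tool pointing down it reaches from about 0.25 to 0.725 m from the base axis. Payload 9.7 kg.
Tool frame: the origin (TCP) lies midway between the tips of the shut fingers; the grasp point (between the pads) lies bot.hold_point_z behind it (bot.hold_point_z is the distance from the TCP to the grasp point, in m); z points along the fingers, y is the line along which they close (so a half turn about z gives the same grasp; the last joint's range is limited). The gripper opens to 85 mm and grips with 20 to 120 N. Pads are 22 mm wide; open, the fingers measure 114 mm over their backs; the gripper's body (76 mm by 85 mm) begins 54 mm behind the grasp point. The pads swing forward as they close: fully open they stand 13 mm farther back than shut.
Start: joints at [75.115, 4.979, 10.078, 95.1, 0, 90], TCP at [0.141, 0.532, 0.203] pointing down, gripper open.
Joint ranges: [-179.16, 179.16], [-48.56, 103.87], [-65.8, 70.77], [-126.05, 130.52], [-82.76, 87.17], [-180, 180]. Speed limits (degrees/s): [127.2, 127.2, 147.25, 180, 180, 180].

### API

Orientations are given as [roll, pitch, yaw] about the fixed x, y, z axes, in that order (R = Rz(yaw) Ry(pitch) Rx(roll)).
In Python, from workcell import bot, camera, camera_model, ticket gives the robot as it stands.
- The arm moves only by the tool send_rows, never from a script. Its argument "targets" is text: rows parted by semicolons, each of 5 numbers parted by spaces: the shift along the tool's x, y, z in mm, then the turn about the tool's z in degrees, then the closure in counts, from 0 (fully open) to 255 (shut). A call has 1 to 20 rows; each row is the pose to reach, as a shift and turn from the pose commanded when the call began, along the tool's axes at that moment; what a row does not reach only later rows make up. A row lasts 1/8 s, in which the tool goes at most 62.5 mm and 10.7 degrees, less where a joint would pass 70% of its speed; a pose out of reach is approached as far as the arm can. A call with a gripper value outside its range is refused whole. The fingers move at their own pace and stop on an object; "newtons" is the grip in N (left out, the last holds). Time passes only in rows, so rows that repeat a pose let the fingers close. It gives the time, the measured TCP pose, the force, the opening and the grip force at its end, in the units of the state.
- bot.get_obs(): the state, without advancing time (a new reading comes with each control period).
- camera(name): name is "scene" or "side" or "wrist"; returns the picture (420x560x3 uint8, blue, green, red); there is no depth.
- camera_model(name): a dict with "K" (3x3 intrinsics, pixels), "pose" (4x4, takes a point from camera to world coordinates); the wrist camera has in their place "T_tool_cam" (4x4, takes a point from camera to tool coordinates, whose origin is the TCP and whose axes are the flange's). Camera axes: x right, y down, z forward; pixel columns grow to the right and rows downward; lengths in m; the calibration is good to about 2 mm. A picture is of the moment at which its call begins: read the wrist's pose just before it. camera_model takes no time and is no camera call.
- ticket.job_done(): hands the job in; it is judged then, once.
The state is a dict: "time": time; "q": joint angles; "qd": joint speeds; "joint_efforts": joint torques, N m; "ee_pos": TCP position; "tcp_rot": TCP orientation; "wrist_force": force on the tool from outside, world axes, zero at the start; "torque": the same for the moment, N m; "opening": finger opening in m; "grasp_force": force on a finger pad.
Only numpy, scipy, OpenCV 4.12 (cv2) and the standard library are available. Lean on these libraries where they do the work, as an engineer would, in place of code of your own. Each camera call takes 0.05 s, during which the arm holds its last target. There are 200 camera calls.

## Working session

There is one attempt and no reset: what is moved stays moved. The work goes in short steps, Python scripts to look and compute and a tool call to move; the robot and the scene stay as the last step left them, time stands still between calls to the robot, and variables do not carry over. Pictures are saved under pics/ and viewed, at most 10 in all, crops included, and the job is handed in when it is done.

Besides the shell and the picture viewer there is one more tool, called by a JSON object that holds its "op" and its "data", one argument or row to a line. send_rows: Moves the arm, as the interface text tells. Its arguments: {"type":"object","properties":{"targets":{"type":"string"},"newtons":{"type":"number"}},"required":["targets"]}

```bash
mkdir -p pics
python3 - <<'E'
from workcell import bot, camera, camera_model, ticket
import cv2,numpy as np
o=bot.get_obs();print({k:np.round(v,3).tolist() for k,v in o.items()},bot.hold_point_z)
for n in("scene","side"):
    cv2.imwrite(f"pics/{n}0.png",camera(n));m=camera_model(n);print(n,np.round(m["K"],1).tolist(),np.round(m["pose"],3).tolist())
print(camera_model("wrist"))
E
```

```text
{'time': 0.0, 'q': [75.116, 5.01, 10.035, 95.101, -0.001, 90.001], 'qd': [-0.005, 0.062, 0.064, -0.018, -0.044, 0.045], 'joint_efforts': [0.002, -52.039, 46.48, 0.016, 0.0, 0.0], 'ee_pos': [0.141, 0.531, 0.203], 'tcp_rot': [-179.924, 0.001, 165.115], 'wrist_force': [0.098, -0.168, 1.21], 'torque': [-0.005, 0.021, -0.018], 'grasp_force': 0.0, 'opening': 0.086} 0.0187
scene [[473.8, 0.0, 279.3], [0.0, 473.8, 207.2], [0.0, 0.0, 1.0]] [[0.746, -0.467, 0.475, 0.044], [-0.666, -0.501, 0.552, -0.568], [-0.02, -0.728, -0.685, 0.804], [0.0, 0.0, 0.0, 1.0]]
side [[381.9, 0.0, 279.7], [0.0, 381.9, 214.0], [0.0, 0.0, 1.0]] [[-0.964, -0.14, 0.227, 0.317], [-0.267, 0.518, -0.813, 0.712], [-0.003, -0.844, -0.536, 0.605], [0.0, 0.0, 0.0, 1.0]]
{'K': array([[340.96764632,   0.        , 285.02273199],
       [  0.        , 340.96764632, 210.2315196 ],
       [  0.        ,   0.        ,   1.        ]]), 'T_tool_cam': array([[-6.02463264e-04, -9.47812299e-01, -3.18828296e-01,
         8.22149992e-02],
       [ 9.99999817e-01, -5.52064527e-04, -2.48439697e-04,
         7.83536877e-05],
       [ 5.94604078e-05, -3.18828387e-01,  9.47812458e-01,
        -1.71374319e-01],
       [ 0.00000000e+00,  0.00000000e+00,  0.00000000e+00,
         1.00000000e+00]])}
```

View pics/scene0.png

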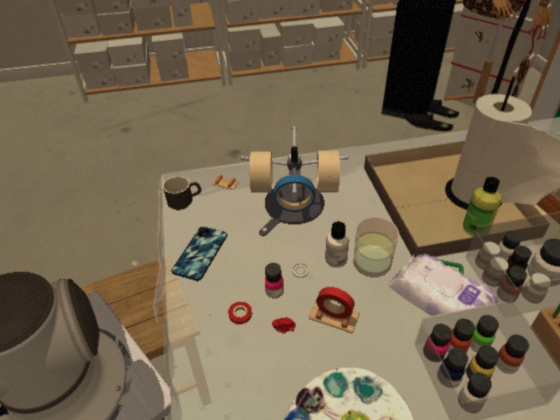

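View pics/side0.png

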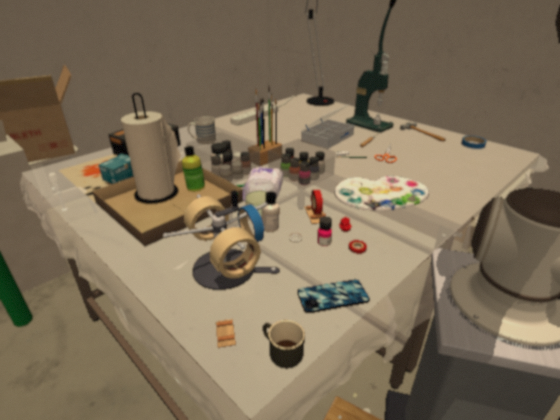

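The scene view shows the carousel foot at about (295,203) with its tongue toward (265,232). The cradle with the red roll is at (335,312), the paint pot at (274,280), the thinner at (338,243) and the glass at (375,247). Next I'll enlarge the carousel and the roll.

Run:
```python
import cv2,numpy as np
a=cv2.imread("pics/scene0.png");b=cv2.imread("pics/side0.png")
f=lambda i,x,y,w,h:cv2.resize(i[y:y+h,x:x+w],(400,300),interpolation=cv2.INTER_CUBIC)
cv2.imwrite("pics/c.png",np.vstack([np.hstack([f(a,235,125,120,90*1),f(a,250,180,160,120)]),np.hstack([f(b,155,185,140,105),f(b,280,180,100,75)])]))
cv2.imwrite("pics/c.png",np.vstack([np.hstack([f(a,230,120,160,120),f(a,250,250,120,90)]),np.hstack([f(b,155,185,140,105),f(b,280,180,100,75)])]))
```

```text
(no output)
```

View pics/c.png

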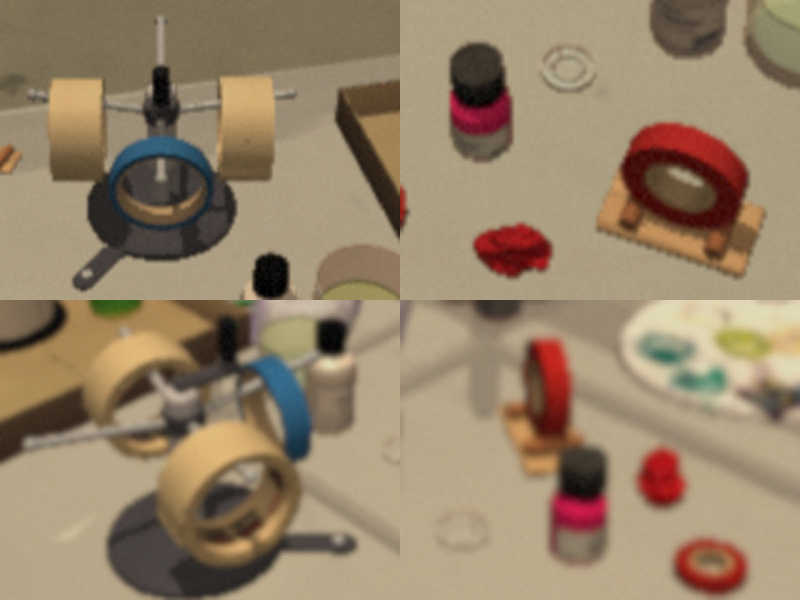

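The empty pin's tip is at scene (294,128), side (165,235). The knob is at scene (294,153) and the stud at scene (264,229), side (275,270). The red roll and plate corners also show clearly.

```bash
cat > h.py <<'E'
import cv2,numpy as np
from workcell import bot, camera, camera_model, ticket
from scipy.spatial.transform import Rotation as Ro
def ray(n,p,obs=None):
    m=camera_model(n);d=np.linalg.inv(m["K"])@[p[0],p[1],1]
    T=np.array(m["pose"]) if "pose" in m else tool(obs)@m["T_tool_cam"]
    return T[:3,3],T[:3,:3]@d
def tool(o):
    T=np.eye(4);T[:3,:3]=Ro.from_euler("xyz",o["tcp_rot"],degrees=True).as_matrix();T[:3,3]=o["ee_pos"];return T
def onz(n,p,z,obs=None):
    o,d=ray(n,p,obs);return o+d*(z-o[2])/d[2]
def tri(L):
    A=0;b=0
    for n,p,*o in L:
        c,d=ray(n,p,*o);d=d/np.linalg.norm(d);P=np.eye(3)-np.outer(d,d);A=A+P;b=b+P@c
    return np.linalg.solve(A,b)
def proj(n,X,obs=None):
    m=camera_model(n);T=np.array(m["pose"]) if "pose" in m else tool(obs)@m["T_tool_cam"]
    u=np.array(m["K"])@(np.linalg.inv(T)@[*X,1])[:3];return u[:2]/u[2]
E
python3 - <<'E'
from h import *
np.set_printoptions(precision=4,suppress=True)
print("tip",onz("scene",(294,128),.144),onz("side",(164.8,234.7),.144),tri([("scene",(294,128)),("side",(164.8,234.7))]))
print("knobtop",onz("scene",(294.4,147.5),.202),onz("side",(234.8,192),.202))
print("stud",onz("scene",(264.4,228.8),.009),onz("side",(275,270),.009))
print("disc",onz("scene",(294.8,203),.016))
for n in("scene","side"):
    i=cv2.imread(f"pics/{n}0.png");h=cv2.cvtColor(i,cv2.COLOR_BGR2HSV)
    m=(((h[...,0]<7)|(h[...,0]>173))&(h[...,1]>150)&(h[...,2]>60)).astype(np.uint8)
    _,_,s,c=cv2.connectedComponentsWithStats(m)
    for a,b in zip(s[1:],c[1:]):
        if a[4]>60:print(n,a,b)
    d=(i.max(2)<75).astype(np.uint8);_,_,s,c=cv2.connectedComponentsWithStats(d)
    for a,b in zip(s[1:],c[1:]):
        if a[4]>60 and 150<b[0]<400 and b[1]>120:print(n,"dark",a,b)
g=lambda x,y:(250+(x-400)*.3,250+y*.3)
for p in [(597,222),(748,272),(765,207)]:print("plate",onz("scene",g(*p),.006))
print("pot cap", onz("scene",g(478,56),.074),"thinner",onz("scene",(338.5,226),.108),"glass",onz("scene",(376,232),.1))
E
```

```text
tip [0.7181 0.1523 0.144 ] [0.7216 0.1529 0.144 ] [0.7203 0.1536 0.1437]
knobtop [0.609  0.0344 0.202 ] [0.6057 0.0409 0.202 ]
stud [0.5203 0.0418 0.009 ] [0.5147 0.0493 0.009 ]
disc [0.6278 0.0527 0.016 ]
scene [317 287  37  32 631] [335.6212 300.9255]
scene [228 302  24  22 261] [239.4483 313.0115]
scene [272 317  23  16 255] [283.3961 324.4471]
scene [447 330  25  22 176] [458.3125 342.3523]
scene dark [287 147  15  24 213] [294.1221 159.7465]
scene dark [164 183  37  27 460] [181.163  197.7717]
scene dark [ 260  182   64   54 1645] [292.5027 204.9945]
scene dark [331 222  14  18 213] [337.8028 230.2254]
scene dark [196 227  19  11 140] [204.8071 232.1357]
scene dark [172 235  55  46 355] [203.0761 258.4817]
scene dark [175 251  23  19 140] [183.9143 260.45  ]
scene dark [265 263  16  20 246] [272.7724 272.5772]
scene dark [317 295  34  23 315] [333.7683 306.5206]
scene dark [296 389  23  28 236] [304.9576 401.8051]
side [313 190  10  24 161] [317.7453 200.9752]
side [340 217  11  14 112] [344.8393 224.1607]
side [349 240  17  13  96] [356.8854 247.2083]
side dark [257 111   7  35
[... 301 characters left out ...]
186  43  17 198] [156.8081 197.0758]
side dark [212 190  33  26 347] [230.9827 202.5591]
side dark [266 192  10  12 107] [270.4579 197.4019]
side dark [320 218  11  12 114] [325.0351 223.2807]
side dark [226 250  16  11 106] [232.066  254.3396]
side dark [194 255  64  34 741] [216.9649 275.448 ]
side dark [320 289  17  12  63] [329.619  294.4286]
side dark [303 294  65  18 395] [327.6709 303.5241]
side dark [278 341  17   5  67] [286.194  343.0448]
side dark [270 343  33  25 538] [285.9535 356.0056]
plate [ 0.4303 -0.1994  0.006 ]
plate [ 0.4706 -0.282   0.006 ]
plate [ 0.5112 -0.2594  0.006 ]
pot cap [ 0.4263 -0.1001  0.074 ] thinner [ 0.5776 -0.1316  0.108 ] glass [ 0.6272 -0.1903  0.1   ]
```

{"op": "send_rows", "data": {
  "targets": "-30 -20 -57 0 0;-578 -357 -57 0 0;-578 -357 -57 0 0;-578 -357 -57 0 0;-578 -357 -57 0 0;-578 -357 -57 0 0;-578 -357 -57 0 0;-578 -357 -57 0 0;-578 -357 -57 0 0;-578 -357 -57 0 0;-578 -357 -57 0 0;-578 -357 -57 0 0;-578 -357 -57 0 0;-578 -357 -57 0 0"
}}

```text
time: 1.85
ee_pos: [0.6078, 0.0385, 0.2602]
tcp_rot: [-180.0, -0.0, 165.1]
wrist_force: [-0.0, -0.1, 0.6]
opening: 0.0857
grasp_force: 0.0
```

Run:
```python
from h import *
o=bot.get_obs();i=camera("wrist");cv2.imwrite("pics/w1.png",i)
import json;json.dump({k:np.array(v).tolist() for k,v in o.items()},open("w1.json","w"))
print(o["time"],o["ee_pos"],o["tcp_rot"],o["q"],proj("wrist",(.638,.069,.152),o),proj("wrist",(.6075,.0375,.202),o))
```

```text
1.85 [0.60775727 0.03851398 0.26023535] [-1.79999841e+02 -3.45210189e-02  1.65129479e+02] [3.62047527e+00 1.54711800e+01 2.85493366e+01 1.03110946e+02
 1.07975340e-02 1.84909933e+01] [327.60844129 220.65451068] [283.53711828 216.8914125 ]
```

View pics/w1.png

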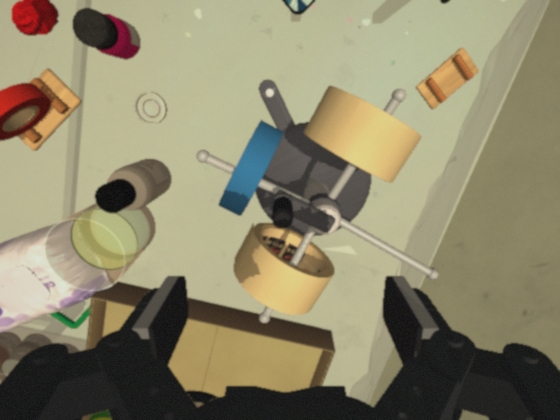

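The wrist view shows the knob's black top at (283,218), the sleeve at (327,212), the pin tip at (434,274), the stud at (269,91) and the cradle with the roll at the left.

Run:
```python
from h import *
import json
np.set_printoptions(precision=4,suppress=True)
o=json.load(open("w1.json"));i=cv2.imread("pics/w1.png")
d=(i.max(2)<45).astype(np.uint8);_,_,s,c=cv2.connectedComponentsWithStats(d)
for a,b in zip(s[1:],c[1:]):
    if a[4]>60 and b[1]<260:print("dark",a,b)
t=onz("wrist",(434,274),.144,o);st=onz("wrist",(269,91),.009,o)
print("tip",t,"stud",st,"knob",onz("wrist",(283,217),.202,o),onz("wrist",(283,212),.186,o),"oppo tip",onz("wrist",(202,156),.144,o))
print("tips",onz("wrist",(399,95),.144,o),onz("wrist",(265,318),.144,o))
for p in [(52,68),(80,102),(35,150)]:print("plate",onz("wrist",p,.006,o))
```

```text
dark [ 96  14  21  35 396] [107.7121  33.8232]
dark [ 96 180  39  32 916] [115.1867 195.405 ]
dark [272 197  22  30 485] [282.1134 211.6887]
tip [0.7198 0.1551 0.144 ] stud [0.5185 0.0429 0.009 ] knob [0.6075 0.0371 0.202 ] [0.6091 0.0366 0.186 ] oppo tip [ 0.557  -0.0205  0.144 ]
tips [0.5513 0.1478 0.144 ] [ 0.726  -0.0136  0.144 ]
plate [ 0.4298 -0.1927  0.006 ]
plate [ 0.4724 -0.178   0.006 ]
plate [ 0.5102 -0.2572  0.006 ]
```

{"op": "send_rows", "data": {
  "targets": "-3 -2 50 0 0;-3 -2 90 0 0;-3 -2 90 0 150;-3 -2 90 0 240;-3 -2 90 0 240;-3 -2 90 0 240;-3 -2 90 0 240;-3 -2 90 0 240",
  "newtons": 35
}}

```text
time: 2.9
ee_pos: [0.6112, 0.0353, 0.1719]
tcp_rot: [180.0, 0.1, 165.1]
wrist_force: [-1.1, -0.5, 5.9]
opening: 0.0104
grasp_force: 32.1
```

Run:
```python
from h import *
o=bot.get_obs();print(o["time"],o["ee_pos"],o["opening"],o["grasp_force"],o["wrist_force"])
f0=227.3+14.87
for k in [6]+list(range(16,145,12))+[140,144]:
    f=np.radians(f0+k);g=np.radians(f0);print(k,np.round([-42*(np.cos(f)-np.cos(g)),42*(np.sin(f)-np.sin(g))]))
```

```text
2.9 [0.61117142 0.035311   0.17187359] 0.010403792832707467 32.13957173516974 [-1.11195464 -0.5368619   5.93792238]
6 [-4. -2.]
16 [-11.  -4.]
28 [-20.  -5.]
40 [-28.  -4.]
52 [-37.  -1.]
64 [-44.   3.]
76 [-51.   9.]
88 [-56.  16.]
100 [-60.  24.]
112 [-61.  33.]
124 [-61.  42.]
136 [-60.  50.]
140 [-59.  53.]
144 [-57.  56.]
```

{"op": "send_rows", "data": {
  "targets": "-4 -2 0 0 240;-11 -4 0 0 240;-20 -5 0 0 240;-28 -4 0 0 240;-28 -4 0 0 240"
}}

```text
time: 3.52
ee_pos: [0.6378, 0.0241, 0.1719]
tcp_rot: [180.0, 0.2, 165.1]
wrist_force: [2.2, -0.4, 5.0]
opening: 0.01
grasp_force: 32.3
```

Run:
```python
from h import *
o=bot.get_obs();i=camera("wrist");cv2.imwrite("pics/w2.png",i)
print(o["time"],o["ee_pos"],o["opening"],o["grasp_force"],o["wrist_force"])
for a in (47.3,87.3):
    r=np.radians(a);print(proj("wrist",(.6385+.118*np.cos(r),.067+.118*np.sin(r),.144),o))
```

```text
3.525 [0.63776508 0.02412103 0.17190965] 0.00997824061509946 32.33252672944218 [ 2.21131433 -0.42018016  5.017275  ]
[501.89925169 294.20861458]
[547.49594579 178.10793302]
```

View pics/w2.png

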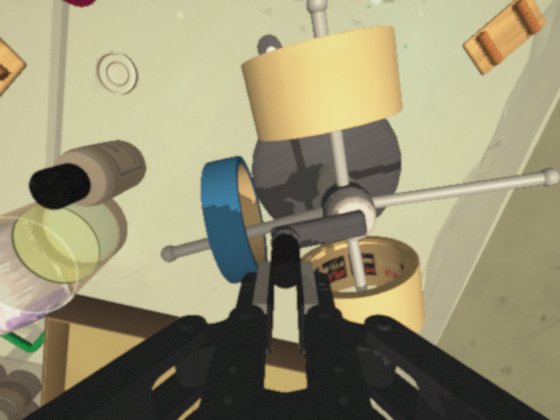

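The pin has turned as planned: its tip is at (552,177) against a predicted (547,178), and the knob is held. I'll continue round.

{"op": "send_rows", "data": {
  "targets": "-4 1 0 0 240;-9 3 0 0 240;-16 7 0 0 240;-23 13 0 0 240;-28 20 0 0 240;-32 28 0 0 240;-33 37 0 0 240;-33 46 0 0 240;-32 54 0 0 240;-31 57 0 0 240;-29 60 0 0 240;-29 60 0 0 240;-29 60 0 0 240"
}}

```text
time: 5.2
ee_pos: [0.6808, 0.0749, 0.1719]
tcp_rot: [179.9, 0.1, 165.1]
wrist_force: [1.3, 0.0, 6.1]
opening: 0.0105
grasp_force: 32.7
```

Run:
```python
from h import *
o=bot.get_obs()
print(o["time"],o["ee_pos"],o["opening"],o["grasp_force"],o["wrist_force"])
a=camera("scene");b=camera("side");w=camera("wrist")
f=lambda i,x,y,w,h:cv2.resize(i[y:y+h,x:x+w],(400,300),interpolation=cv2.INTER_CUBIC)
cv2.imwrite("pics/c2.png",np.vstack([np.hstack([f(a,230,120,160,120),f(a,250,250,120,90)]),np.hstack([f(b,155,185,140,105),f(w,0,0,560,420)])]))
T=np.array([.6385-.118*np.cos(np.radians(11.4)),.067-.118*np.sin(np.radians(11.4)),.144]);print(T,proj("wrist",T,o),proj("wrist",(.519,.0435,.009),o),proj("scene",T),proj("side",T))
```

```text
5.2 [0.6808134  0.07489881 0.17189687] 0.010532030805536018 32.67078927688317 [1.25090864 0.03984798 6.07221613]
[0.522828   0.04367643 0.144     ] [141.58264788 -37.82625936] [201.64313384  14.51899562] [262.10817574 183.97403499] [271.52842001 220.56136658]
```

View pics/c2.png

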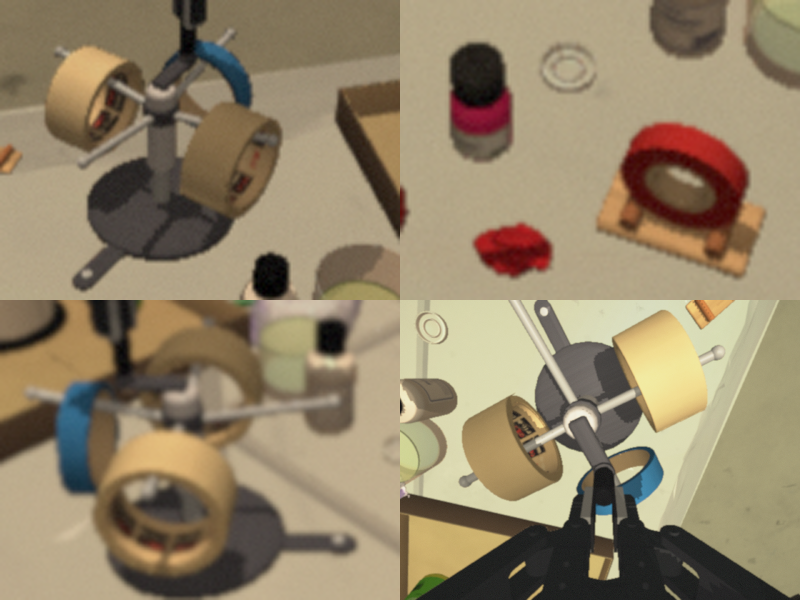

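The pin tip is now at scene (263.6,184.4), within 2 px of the target, and in the side view it sits over the tongue. I'll release the knob and go to the roll.

{"op": "send_rows", "data": {
  "targets": "0 0 0 0 150;0 0 0 0 0;0 0 0 0 0;0 0 -50 0 0;0 0 -90 0 0;0 0 -90 0 0;40 -110 -90 20 0;126 -346 -90 49 0;126 -346 -90 49 0;126 -346 -90 49 0;126 -346 -90 49 0;126 -346 -90 49 0;126 -346 12 49 0;126 -346 12 49 0;126 -346 12 49 0;126 -346 12 49 0"
}}

```text
time: 7.35
ee_pos: [0.4698, -0.2272, 0.1598]
tcp_rot: [180.0, 0.1, 116.1]
wrist_force: [-0.3, -0.0, 0.4]
opening: 0.0855
grasp_force: 0.0
```

Run:
```python
from h import *
np.set_printoptions(precision=4,suppress=True)
o=bot.get_obs()
print(o["time"],o["ee_pos"],o["tcp_rot"],o["wrist_force"])
a=camera("scene");b=camera("side");o=bot.get_obs();w=camera("wrist")
f=lambda i,x,y,w,h:cv2.resize(i[y:y+h,x:x+w],(400,300),interpolation=cv2.INTER_CUBIC)
cv2.imwrite("pics/c3.png",np.hstack([np.vstack([f(a,230,120,160,120),f(b,155,185,140,105)]),np.vstack([f(w,0,0,560,420),f(w,140,100,280,210)])]))
h=cv2.cvtColor(w,cv2.COLOR_BGR2HSV)
m=(((h[...,0]<7)|(h[...,0]>173))&(h[...,1]>150)&(h[...,2]>60)).astype(np.uint8)
cs,_=cv2.findContours(m,0,1)
for c in cs:
    if cv2.contourArea(c)>300:
        x,y,ww,hh=cv2.boundingRect(c);print((x,y,ww,hh),cv2.minAreaRect(c))
print(proj("wrist",(.4705,-.227,.083),o))
np.save("w3.npy",np.r_[o["ee_pos"],o["tcp_rot"]])
```

```text
7.35 [ 0.4698 -0.2272  0.1598] [179.9545   0.0561 116.129 ] [-0.2962 -0.0094  0.3998]
(271, 154, 25, 82) ((283.0, 194.5), (81.0, 24.0), 90.0)
(198, 69, 37, 55) ((216.56724548339844, 95.64311218261719), (54.552764892578125, 35.35065841674805), 86.633544921875)
[285.4924 207.769 ]
```

View pics/c3.png

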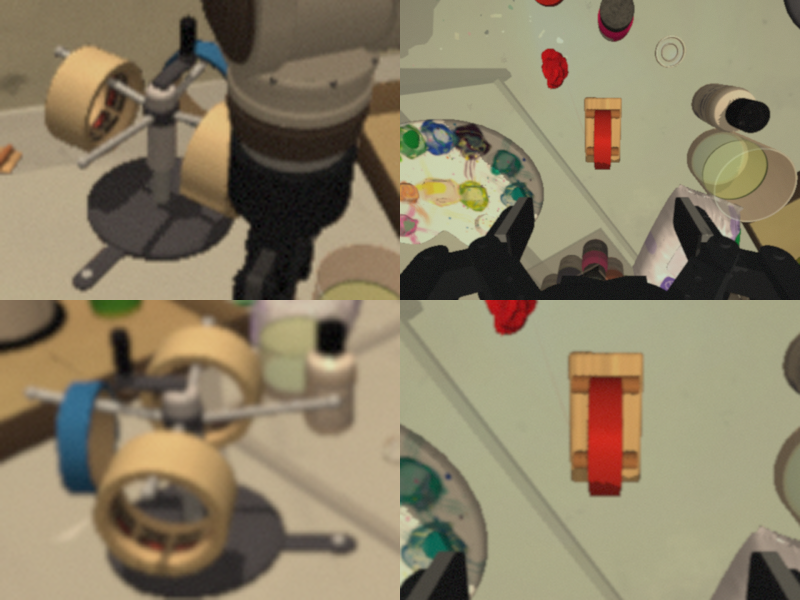

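The wrist view shows the roll square to the fingers, spanning columns 271–296 and rows 154–236. The pin stayed over the tongue. Now the offset of the roll's centre, and a triangulated pin tip.

Run:
```python
from h import *
np.set_printoptions(precision=4,suppress=True)
v=np.load("w3.npy");o=dict(ee_pos=v[:3],tcp_rot=v[3:])
c,d1=ray("wrist",(283,153.5),o);_,d2=ray("wrist",(283,236),o)
d=d1/np.linalg.norm(d1)+d2/np.linalg.norm(d2);P=c+d*(.047-c[2])/d[2]
print("roll",P,"in tool mm",1e3*tool(o)[:3,:3].T@(P-o["ee_pos"]))
t=tri([("scene",(263.6,184.4)),("side",(271.5,220.7))]);print("tip",t)
```

```text
roll [ 0.4688 -0.2281  0.047 ] in tool mm [  0.3816  -1.8808 113.4543]
tip [0.5243 0.0414 0.1426]
```

{"op": "send_rows", "data": {
  "targets": "0 -2 40 0 0;0 -2 80 0 60;0 -2 96 0 100;0 -2 96 0 140;0 -2 96 0 230;0 -2 96 0 230;0 -2 96 0 230;0 -2 96 0 230;0 -2 96 0 230",
  "newtons": 40
}}

```text
time: 8.62
ee_pos: [0.4676, -0.2281, 0.0624]
tcp_rot: [180.0, 0.0, 116.1]
wrist_force: [0.3, 0.6, 0.7]
opening: 0.0084
grasp_force: 0.0
```

Run:
```python
from h import *
o=bot.get_obs();print(o["time"],o["ee_pos"],o["opening"],o["grasp_force"],o["wrist_force"],proj("wrist",o["ee_pos"],o))
a=camera("scene");w=camera("wrist")
f=lambda i,x,y,w,h:cv2.resize(i[y:y+h,x:x+w],(400,300),interpolation=cv2.INTER_CUBIC)
cv2.imwrite("pics/c4.png",np.hstack([f(w,140,150,280,210),f(a,270,230,160,120)]))
```

```text
8.625 [ 0.46758511 -0.22808045  0.06243658] 0.008399451238279914 0.0 [0.3051237  0.62064895 0.73071929] [285.41469399 252.26675652]
```

View pics/c4.png

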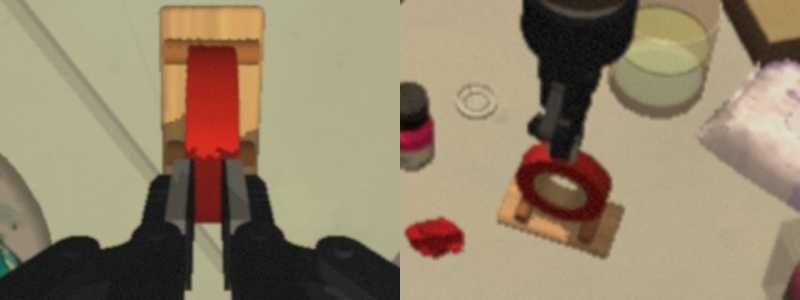

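The picture and the opening (8.4 mm, exactly as commanded) show that the pads closed above the roll's top. The real tips sit about 25 mm behind the stated TCP. I'll open, go lower and close again.

{"op": "send_rows", "data": {
  "targets": "0 0 0 0 100;0 0 0 0 100;0 0 0 0 100;0 0 0 0 100;0 0 10 0 100;0 0 20 0 100;0 0 20 0 140;0 0 20 0 230;0 0 20 0 230;0 0 20 0 230;0 0 20 0 230;0 0 20 0 230"
}}

```text
time: 10.22
ee_pos: [0.4677, -0.2281, 0.0426]
tcp_rot: [180.0, 0.0, 116.1]
wrist_force: [-0.4, -0.0, 2.2]
opening: 0.0175
grasp_force: 42.1
```

Run:
```python
from h import *
o=bot.get_obs();print(o["time"],o["ee_pos"],o["opening"],o["grasp_force"],o["wrist_force"])
a=camera("scene");w=camera("wrist")
f=lambda i,x,y,w,h:cv2.resize(i[y:y+h,x:x+w],(400,300),interpolation=cv2.INTER_CUBIC)
cv2.imwrite("pics/c5.png",np.hstack([f(w,140,150,280,210),f(a,270,230,160,120)]))
```

```text
10.225 [ 0.46771078 -0.22811919  0.04261435] 0.01751185511174671 42.125204674957786 [-0.36939122 -0.03862394  2.18049417]
```

View pics/c5.png

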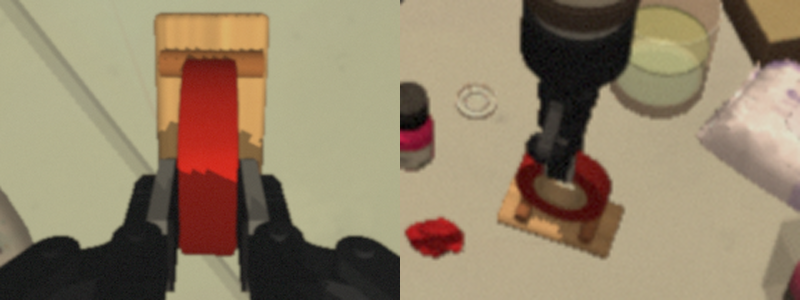

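The roll is now held (17.5 mm, 42 N), with the fingertips reaching near the hole. I'll regrip 5 mm higher for clearance to the pin, then lift.

{"op": "send_rows", "data": {
  "targets": "0 0 0 0 140;0 0 0 0 140;0 0 0 0 140;0 0 -5 0 140;0 0 -5 0 230;0 0 -5 0 230;0 0 -5 0 230;0 0 -5 0 230;0 0 -30 0 230;0 0 -70 0 230;0 0 -110 0 230;0 0 -155 0 230;0 0 -155 0 230"
}}

```text
time: 11.95
ee_pos: [0.4687, -0.2286, 0.2005]
tcp_rot: [179.8, 0.2, 116.1]
wrist_force: [-0.6, 0.3, -0.2]
opening: 0.0173
grasp_force: 40.3
```

{"op": "send_rows", "data": {
  "targets": "20 12 0 0 230;60 35 0 4 230;120 65 0 8 230;170 95 0 12 230;210 118 0 14 230;229 128 0 14 230;229 128 0 14 230;229 128 20 14 230;229 128 40 14 230;229 128 53 14 230;229 128 53 14 230;229 128 53 14 230"
}}

```text
time: 13.45
ee_pos: [0.4819, 0.0336, 0.145]
tcp_rot: [180.0, 0.0, 102.1]
wrist_force: [0.4, -1.5, 0.2]
opening: 0.0174
grasp_force: 40.2
```

Run:
```python
from h import *
np.set_printoptions(precision=4,suppress=True)
o=bot.get_obs();print(o["time"],o["ee_pos"],o["tcp_rot"],o["opening"],o["grasp_force"],o["wrist_force"])
L=[];F=[]
for n in("scene","side"):
    i=camera(n);cv2.imwrite(f"pics/{n}5.png",i)
    h=cv2.cvtColor(i,cv2.COLOR_BGR2HSV)
    m=(((h[...,0]<7)|(h[...,0]>173))&(h[...,1]>130)&(h[...,2]>40)).astype(np.uint8)
    q=proj(n,o["ee_pos"]);cs,_=cv2.findContours(m,0,1)
    for c in cs:
        x,y,w,hh=cv2.boundingRect(c)
        if cv2.contourArea(c)>60 and np.hypot(x+w/2-q[0],y+hh/2-q[1])<40:print(n,q,(x,y,w,hh))
    x,y=(int(v) for v in q);F.append(cv2.resize(i[y-45:y+45,x-60:x+60],(400,300),interpolation=cv2.INTER_CUBIC));print(n,"crop origin",x-60,y-45)
cv2.imwrite("pics/c6.png",np.hstack(F))
```

```text
13.45 [0.4819 0.0336 0.145 ] [179.9663   0.0083 102.0937] 0.017416492766242932 40.24416539309641 [ 0.4131 -1.4929  0.2359]
scene [250.2955 194.586 ] (236, 179, 32, 32)
scene crop origin 190 149
side [290.7621 220.4487] (286, 206, 9, 31)
side crop origin 230 175
```

View pics/c6.png

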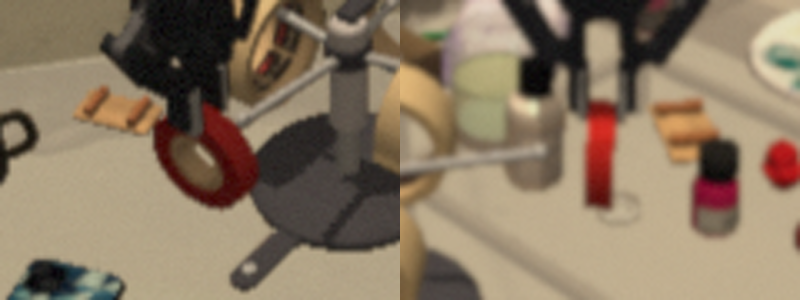

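The side view shows the fingers overlapping the roll by only about 11 mm, with the pin tip level with the roll's centre. Numeric check before threading:

Run:
```python
from h import *
np.set_printoptions(precision=4,suppress=True)
R=tri([("scene",(252,195)),("side",(290.5,221.5))]);T=tri([("scene",(263.6,184.4)),("side",(271.5,220.7))])
T2=tri([("scene",(263.6,184.4)),("side",(230+143*.3,175+152*.3))])
M=tool(bot.get_obs())
for t in(T,T2,(.6385,.067,.13)):print(R,t,1e3*M[:3,:3].T@(np.array(t)-R),1e3*M[:3,:3].T@(np.array(t)-M[:3,3]))
```

```text
[0.484  0.0323 0.142 ] [0.5243 0.0414 0.1426] [ 0.4161 41.3019 -0.4846] [-1.3635 42.8517  2.6304]
[0.484  0.0323 0.142 ] [0.5223 0.0403 0.1433] [-0.2613 39.1676 -1.2234] [-2.0409 40.7173  1.8916]
[0.484  0.0323 0.142 ] (0.6385, 0.067, 0.13) [  1.4802 158.3362  12.2044] [ -0.2994 159.886   15.3194]
```

{"op": "send_rows", "data": {
  "targets": "0 0 -2 0 230;0 10 -2 0 230;0 20 -2 0 230;0 30 -2 0 230;0 38 -2 0 230;0 46 -1 0 230;0 53 0 0 230;0 60 1 0 230;0 66 2 0 230;0 70 3 0 230;0 72 3 0 230;0 72 3 0 230"
}}

```text
time: 15.05
ee_pos: [0.5521, 0.049, 0.1414]
tcp_rot: [-180.0, 0.0, 102.1]
wrist_force: [0.0, -0.3, -0.8]
opening: 0.0169
grasp_force: 40.2
```

Run:
```python
from h import *
np.set_printoptions(precision=4,suppress=True)
o=bot.get_obs();print(o["time"],o["ee_pos"],o["opening"],o["grasp_force"],o["wrist_force"],o["torque"])
for n in("scene","side"):
    i=camera(n);cv2.imwrite(f"pics/{n}6.png",i)
    h=cv2.cvtColor(i,cv2.COLOR_BGR2HSV)
    m=(((h[...,0]<7)|(h[...,0]>173))&(h[...,1]>130)&(h[...,2]>40)).astype(np.uint8)
    q=proj(n,o["ee_pos"]);cs,_=cv2.findContours(m,0,1)
    for c in cs:
        x,y,w,hh=cv2.boundingRect(c)
        if cv2.contourArea(c)>30 and np.hypot(x+w/2-q[0],y+hh/2-q[1])<40:print(n,q,(x,y,w,hh))
    # pin tip: grey bright blob near old tip
    p={"scene":(263.6,184.4),"side":(271.5,220.7)}[n];x,y=(int(v) for v in p)
    print(i[y-5:y+6,x-8:x+9].mean(2).astype(int))
```

```text
15.05 [0.5521 0.049  0.1414] 0.016904348870776555 40.24987058012812 [ 0.0157 -0.2625 -0.8389] [-0.009   0.0103 -0.0135]
scene [270.8043 177.7789] (257, 167, 9, 16)
scene [270.8043 177.7789] (264, 163, 24, 32)
[[136 140 122  50  31  30  37  51  67  67  71  75  80  88  90  93  94]
 [136 140 129  71  37  32  34  45  61  74  78  83  87  93  93  91  84]
 [138 138 132  99  48  37  34  53  66  95 108  93  94  92  87  80  76]
 [141 139 139 125  68  43  76 109 111 125 139 109  90  82  80  74  80]
 [142 143 141 132  98  78 122 151 136 126 127 108  82  74  80  86  85]
 [140 139 140 136 126 111 137 142 110  97  94  81  73  79  84  86  85]
 [143 142 142 144 142 137 123 115  95  82  71  61  70  76  81  85  82]
 [152 151 154 155 153 149 121  93  79  67  52  49  56  63  70  78  78]
 [160 158 158 160 156 157 145 111  73  46  34  35  40  48  57  63  71]
 [160 158 158 157 159 157 156 144 108  57  37  32  29  33  42  52  57]
 [156 159 158 159 160 158 158 156 143 106  66  47  34  22  28  32  38]]
side [258.0997 220.9139] (252, 206, 11, 31)
[[ 67  78  83  86  88  88  88  88  89  88  88  87  88  86  85 106 139]
 [ 67  80  86  90  92  93  95  94  96  94  95  93  91  87  88 109 144]
 [ 68  81  88  93 100 100 104 111 113 111 104  97  93  89  90 110 145]
 [ 72  84  93 105 114 116 121 131 143 137 120 103  92  86  87 109 143]
 [ 84  98 112 126 138 139 141 151 159 155 132 104  89  84  87 110 146]
 [100 119 135 145 149 149 146 150 156 148 127 101  87  81  87 113 146]
 [108 126 134 139 141 136 130 129 131 126 110  93  88  86  90 111 146]
 [ 98 110 117 117 116 111 108 106 105 103  95  86  88  87  90 112 146]
 [ 83  90  96  97  98  98  97  94  97  92  91  87  87  88  89 110 145]
 [ 77  83  87  93  95  95  94  95  94  93  91  86  86  85  88 109 146]
 [ 76  83  85  92  93  93  91  93  94  93  90  85  85  83  85 109 143]]
```

The pin is through the hole: its tip shows outside the roll in both views and no force is felt. I'll lower, let go and rise.

{"op": "send_rows", "data": {
  "targets": "0 0 2 0 230;0 0 4 0 230;0 0 6 0 230;0 0 7 0 230;0 0 8 0 230;0 0 8 0 230;0 0 8 0 225",
  "newtons": 20
}}

```text
time: 16.02
ee_pos: [0.5521, 0.049, 0.1334]
tcp_rot: [180.0, 0.0, 102.1]
wrist_force: [-0.1, 0.5, -0.6]
opening: 0.0173
grasp_force: 40.3
```

{"op": "send_rows", "data": {
  "targets": "0 0 1 0 200;0 0 1 0 190;0 0 1 0 180;0 0 1 0 160;0 0 1 0 130;0 0 1 0 130;0 0 1 0 130;0 0 -20 0 130;0 0 -60 0 130;0 0 -100 0 130;0 0 -100 0 130;0 0 -100 0 130;0 0 -100 0 130;0 0 -100 0 130;0 0 -100 0 130;0 0 -100 0 130"
}}

```text
time: 18.02
ee_pos: [0.552, 0.049, 0.2333]
tcp_rot: [-180.0, -0.0, 102.1]
wrist_force: [-0.0, -0.0, -0.0]
opening: 0.0421
grasp_force: 0.0
```

Run:
```python
from h import *
o=bot.get_obs();print(o["time"],o["ee_pos"],o["opening"],o["wrist_force"])
for k in range(2):
  for n,p in(("scene",(270.8,181)),("side",(258,224))):
    i=camera(n);cv2.imwrite(f"pics/{n}7.png",i)
    h=cv2.cvtColor(i,cv2.COLOR_BGR2HSV)
    m=(((h[...,0]<7)|(h[...,0]>173))&(h[...,1]>130)&(h[...,2]>40)).astype(np.uint8)
    cs,_=cv2.findContours(m,0,1)
    for c in cs:
        x,y,w,hh=cv2.boundingRect(c)
        if cv2.contourArea(c)>30 and np.hypot(x+w/2-p[0],y+hh/2-p[1])<40:print(n,(x,y,w,hh))
    if k:
      x,y={"scene":(263,184),"side":(271,220)}[n];print(i[y-5:y+6,x-8:x+9].mean(2).astype(int))
```

```text
18.025 [0.55204294 0.04899173 0.23325093] 0.0420758515593227 [-0.04921296 -0.02809031 -0.00307914]
scene (256, 166, 31, 34)
side (251, 211, 14, 30)
scene (256, 165, 31, 36)
[[123  63  42  40  38  45  53  71  74  72  65  67  91 112 113 100  83]
 [119  59  41  40  37  44  59  80  73  67  72  97 130 146 134 117  87]
 [123  69  42  41  30  45  63  86  85  92 115 131 143 131 116 101  94]
 [130  79  39  41  41  54  87 121 121 127 144 136 125 105 102 109 122]
 [134 101  51  35  40  72 124 158 151 142 128 113  94  91 119 142 142]
 [140 125  58  36  46  83 137 149 145 125  99  84  74  93 128 146 147]
 [141 125  69  38  42  73 114 123 119 101  81  77  76  85 113 144 150]
 [151 142 104  50  40  58  83  91  88  86  86  82  78  84 100 134 151]
 [157 155 135  65  42  45  56  66  74  86 100  95  86  83  85 102 133]
 [159 155 142  77  41  39  42  48  67  84  99 114 101  86  84  83  91]
 [158 155 146 108  61  38  39  40  54  77  91 114 120 108 102  84  82]]
side (251, 211, 14, 30)
[[ 50  69  81  85  88  91  89  89  89  89  88  86  87  86  86 108 143]
 [ 50  64  78  87  93  94  94  95  95  95  94  93  90  90  88 110 145]
 [ 49  60  78  92  99 101 103 110 113 112 105  99  94  90  89 110 146]
 [ 67  72  90 106 116 117 121 132 143 140 121 102  92  88  88 111 144]
 [103 107 118 131 139 141 143 151 162 154 132 105  89  84  87 110 146]
 [135 138 144 147 152 151 146 150 158 150 129 101  86  85  89 111 147]
 [145 141 144 142 141 137 132 129 132 126 113  94  86  86  88 112 146]
 [125 122 118 118 118 115 109 108 107 104  95  87  88  87  89 114 146]
 [ 99  92  90  95 100  98  98  95  94  94  92  87  88  87  87 112 146]
 [ 94  80  74  87  93  95  95  95  95  94  90  87  86  85  88 111 146]
 [107  86  74  84  91  93  93  94  92  94  91  86  84  84  86 109 145]]
```

The roll hangs on the pin, and the pin tip has not moved. I'll let it settle, check that it is still, and hand in.

{"op": "send_rows", "data": {
  "targets": "0 0 0 0 130;0 0 0 0 130;0 0 0 0 130;0 0 0 0 130;0 0 0 0 130;0 0 0 0 130;0 0 0 0 130;0 0 0 0 130;0 0 0 0 130;0 0 0 0 130;0 0 0 0 130;0 0 0 0 130;0 0 0 0 130;0 0 0 0 130;0 0 0 0 130;0 0 0 0 130;0 0 0 0 130;0 0 0 0 130;0 0 0 0 130;0 0 0 0 130"
}}

```text
time: 20.72
ee_pos: [0.5521, 0.049, 0.2334]
tcp_rot: [-180.0, 0.0, 102.1]
wrist_force: [-0.6, -0.0, -0.7]
opening: 0.042
grasp_force: 0.0
```

{"op": "send_rows", "data": {
  "targets": "0 0 0 0 130;0 0 0 0 130;0 0 0 0 130;0 0 0 0 130;0 0 0 0 130;0 0 0 0 130;0 0 0 0 130;0 0 0 0 130;0 0 0 0 130;0 0 0 0 130;0 0 0 0 130;0 0 0 0 130;0 0 0 0 130;0 0 0 0 130;0 0 0 0 130;0 0 0 0 130;0 0 0 0 130;0 0 0 0 130;0 0 0 0 130;0 0 0 0 130"
}}

```text
time: 23.22
ee_pos: [0.5521, 0.049, 0.2334]
tcp_rot: [180.0, 0.0, 102.1]
wrist_force: [0.9, -0.1, 0.9]
opening: 0.0419
grasp_force: 0.0
```

Run:
```python
from h import *
prev=None;mx=[]
for k in range(7):
    i=camera("scene").astype(int)[155:215,245:300]
    if prev is not None: mx.append(round(float(np.abs(i-prev).mean()),2))
    prev=i
print(bot.get_obs()["time"],mx)
cs=[]
i=camera("side");h=cv2.cvtColor(i,cv2.COLOR_BGR2HSV)
m=(((h[...,0]<7)|(h[...,0]>173))&(h[...,1]>130)&(h[...,2]>40)).astype(np.uint8)
print([cv2.boundingRect(c) for c in cv2.findContours(m,0,1)[0] if cv2.contourArea(c)>60])
i=camera("scene").astype(int);a=i[280:330,380:420];b=camera("scene").astype(int)[280:330,380:420];print("static noise",np.abs(a-b).mean())
```

```text
23.575 [1.99, 1.98, 1.98, 1.97, 1.94, 1.97]
[(339, 217, 12, 14), (250, 211, 15, 30)]
static noise 1.479
```

```bash
python3 -c "
from workcell import ticket
print(ticket.job_done())"
```

```text
the job is handed in; nothing more can be done
None
```

The job is handed in: the empty pin is over the tongue and the red roll hangs on it, with no motion visible in the last pictures; the hand-in returned no verdict.

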